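# Key the lid of the cable tidy home

### The arm

A 6-joint arm with a two-finger parallel gripper is mounted at the origin on the work surface. World frame = base frame: x ahead of the robot, y to its left, z up, the work surface at z = 0. Lengths are in m, angles in rad, forces in N, time in s.
With the tool pointing down it reaches from about 0.375 to 0.925 m from the base axis. Payload 5.7 kg.
Tool frame: the origin (TCP) lies between the finger pads; the fingertips stand 17 mm ahead of it and the grasp point (between the pads) lies 2 mm behind it (r.tcp_to_tips is the distance from the TCP to the fingertips, in m); z points along the fingers, y is the direction in which the jaws open and shut (so a half turn about z gives the same grasp; the last joint's range is limited). The gripper opens to 88 mm and grips with 3 to 60 N. Pads are 20 mm wide; open, the fingers measure 115 mm over their backs; the gripper's body (75 mm by 178 mm) begins 61 mm behind the grasp point.
Start: joints at [1.224, 0.359, 1.51, -0, 1.272, -0.115], TCP at [0.138, 0.584, 0.209] pointing down, gripper open.
Joint ranges: [-2.97, 2.97], [-1.01, 2.36], [0.21, 2.38], [-0.96, 4.11], [0.2, 2.71], [-2.98, 2.98]. Speed limits (rad/s): [2.39, 2.39, 3.14, 3.14, 3.14, 3.14].

### API

Orientations are given as a 3x3 rotation matrix whose columns are the frame's x, y, z axes.
In Python, from cell import r gives the robot as it stands. The module is installed in compiled form; this text tells all that it offers.
- The arm moves only by the tool carry_out, never from a script. Its argument "moves" is a list of rows, each a list of 7 numbers: the closure in counts, from 0 (fully open) to 255 (shut), then the shift along the tool's x, y, z in m, then the turn, a rotation vector about the tool's x, y, z in degrees. In form: [[grip, tx, ty, tz, ax, ay, az], ...]. A call has 1 to 12 rows; each row shifts and turns the commanded pose from where the row before left it, along the tool's axes as they then stand; what a row does not reach is not made up. A row lasts 1/10 s, in which the tool goes at most 50 mm and 8.59 degrees, less where a joint would pass 70% of its speed; a pose out of reach is approached as far as the arm can. A call is refused whole if a number of a shift passes 0.05 or a number of a turn 8.59, either way. A call with a gripper value outside its range is refused whole. The fingers move at their own pace and stop on an object; "newtons" is the grip in N (left out, the last holds). Time passes only in rows, so rows that do not move let the fingers close. It gives the time, the measured TCP pose, the force and the opening at its end, in the units of the state.
- r.read_state(): the state, without advancing time (a new reading comes with each control period).
- r.snapshot(name): name is "scene" or "side" or "wrist"; returns the picture (400x640x3 uint8, red, green, blue); there is no depth.
- r.calibration(name): a dict with "fov_y" (degrees; the focal length in pixels is half the picture's height over the tangent of half this angle, whatever the lens; pixels are square), "cx", "cy" (the principal point, pixels), "cam_to_world" (4x4, takes a point from camera to world coordinates). Camera axes: x right, y up, looking along -z (the intrinsics and any distortion apply to the point x, -y, -z); pixel columns grow to the right and rows downward; lengths in m; the calibration is good to about 2 mm. A picture is of the moment at which its call begins: read the wrist's pose just before it. calibration takes no time and is no camera call; for the wrist camera it gives the pose at the moment of the call.
- r.job_done(): hands the job in, once; it reports no verdict.
The state is a dict: "time_s": time; "joints": joint angles; "joint_velocities": joint speeds; "tau": joint torques, N m; "tcp_pos": TCP position; "tcp_rot": TCP orientation; "contact_force": force on the tool from outside, world axes, zero at the start; "wrist_torque": the same for the moment, N m; "gripper_width": finger opening in m.
Only numpy, scipy, OpenCV 4.12 (cv2) and the standard library are available. Lean on these libraries where they do the work, as an engineer would, in place of code of your own. Each camera call takes 0.05 s, during which the arm holds its last target.

### The job

The white lid of the round cable tidy stands raised and turned out of place. With a fingertip, push the orange fin on the lid round until the notch in the lid's rim stands over the brass pin, then press the lid fully home so that the notch drops over the pin. Do not pinch the fin or lift the lid, and leave the other things on the unit where they are.

Things in the scene. Friction and masses are not known exactly. Their poses are not given: they have to be found in the camera images.
- lid_centre (a point): Centre of the top face of the white round lid (140 mm across, 14 mm thick), on the axis about which it turns; x points to the notch, z up. A guide in the pot keeps the lid level: it can only turn (either way, no stops, friction about 2 N at the fin, stays where left) and slide up or down. Its top is 84 mm above the unit at the start, 76 mm when fully home.
- tidy: The round grey pot under the lid, 172 mm across and 62 mm high, with a black top face, fixed to the unit; origin at the centre of its underside, x points to the pin.
- notch (a point): Middle of the notch, at the height of the lid's top face, 63 mm from the lid's centre. The notch is an open, parallel-sided slot 18 mm wide cut 18 mm deep into the lid's rim, through its whole thickness.
- pin (a point): Top of the brass pin, 63 mm from the lid's axis, 69 mm above the unit. The pin is a round bar 12 mm thick that lies radially on the pot's black face, fixed to the pot, from 55 to 86 mm from the axis, so that 16 mm of it shows outside the lid's rim. Unless the notch is over it, it stops the lid about 1 mm down (a push of 20 N gives a springy 2 mm more).
- fin (a point): Centre of the orange fin that stands on the lid opposite the notch, 42 mm from the lid's centre: an upright plate 36 mm long (along the lid's radius, from 24 to 60 mm from the centre), 10 mm thick, 25 mm high above the lid's top. Meant to be pushed sideways on one flank.
- fin_left: Half of the fin on its +y side (in the frame of lid_centre); origin at the middle of its foot. Fixed to the other half, under a common cap.
- fin_right: Half of the fin on its -y side; origin at the middle of its foot.
- lid_press (a joint): How far the lid has been pressed down, m: 0 raised as at the start, 0.008 fully home (a hard stop); negative if lifted. Tight sliding fit: it needs about 5 N to move down, at any point of the lid, and stays where it is left.
- cup: White ceramic mug, 76 mm across, 85 mm high, handle to its +y; origin at the centre of its underside. Loose; leave alone.
- tin: Aluminium tin with copper lid, 74 mm across, 57 mm high; origin under its centre. Loose; leave alone.
- clip: Chrome spring clip, about 75 x 34 x 32 mm; origin under its middle. Loose; leave alone.
- coasters: Black plastic coaster set in its holder, 106 x 106 x 38 mm; origin under its centre. Loose; leave alone.
- controller: Grey hand controller, a 160 x 44 x 16 mm bar with black buttons, long along its x; origin under its centre. Loose; leave alone.
- case: Blue flat case, 170 x 135 x 15 mm, long along its x; origin under its centre. Loose; leave alone.

How it is judged:
On the way, in this order (a step that is already met when the one before it is completed fails the run):
1. the notch has been turned over the pin (within 5 mm) (horizontal distance between notch and pin below 0.005 m).
2. the lid has been pressed home (at least 6.5 of 8 mm down) (value of joint lid_press above 0.0065 m), for 0.2 s.
At the end, for the whole second after the job is handed in: The notch is over the pin (within 5 mm, seen from above), the lid is home (pressed at least 6.5 of its 8 mm down), and every other thing on the unit lies within 15 mm of where it was (horizontal distance between notch and pin below 0.005 m and value of joint lid_press above 0.0065 m and distance of each of cup, tin, clip, coasters, controller, case from where it was at the start of the episode below 0.015 m); the robot touches nothing.
It fails at once if the lid is lifted (more than 3 mm above its starting height) (value of joint lid_press below -0.003 m).
It fails at once if the fin is pinched: the fingers press on both of its flanks at once (more than 1.5 N each) (contact force between the fingers and fin_left above 1.5 N and contact force between the fingers and fin_right above 1.5 N).
It fails at once if one of the other things on the unit is moved or lifted (by more than 15 mm) (distance of any of cup, tin, clip, coasters, controller, case from where it was at the start of the episode above 0.015 m).
It also fails if it takes over 45 s, if anything falls off the work surface, if the arm or the gripper's body presses on something with over 40 N, if the wrist force passes 120 N, or if a joint passes its speed limit or range.

## Working session

There is one attempt and no reset: what is moved stays moved. The work goes in short steps, Python scripts to look and compute and a tool call to move; the robot and the scene stay as the last step left them, time stands still between calls to the robot, and variables do not carry over. Pictures are saved under pics/ and viewed, and the job is handed in when it is done.

Besides the shell and the picture viewer there is one more tool, called after ">>>" as name(argument=value, ...), one argument or row to a line, values as JSON. carry_out: Moves the arm, as the interface text tells. Its arguments: {"type":"object","properties":{"moves":{"type":"array"},"newtons":{"type":"number"}},"required":["moves"]}

```bash
mkdir -p pics; python3 - <<'E'
from cell import r
import cv2,numpy as np
s=r.read_state();print(s)
for n in("scene","side","wrist"):
    c=r.calibration(n);print(n,c)
    cv2.imwrite(f"pics/{n}0.png",r.snapshot(n)[:,:,::-1])
E
```

```text
{'time_s': 0.0, 'joints': array([ 1.22390582e+00,  3.59476548e-01,  1.51138719e+00, -9.29337383e-06,
        1.27250307e+00, -1.15103357e-01]), 'joint_velocities': array([ 0.00052332,  0.00022093,  0.00201874, -0.00025392,  0.00147507,
        0.00279519]), 'tau': array([ 1.32193592e-03, -5.15389001e+01, -2.70723635e+01,  6.75335736e-02,
        3.49254732e-02, -1.99075794e-04]), 'tcp_pos': array([0.13760637, 0.58329628, 0.20784377]), 'tcp_rot': array([[-9.73257982e-01,  2.29714053e-01, -5.94815856e-04],
       [ 2.29714741e-01,  9.73256566e-01, -1.67149930e-03],
       [ 1.94941559e-04, -1.76343800e-03, -9.99998426e-01]]), 'contact_force': array([-0.67664343, -0.2021074 , -0.41980018]), 'wrist_torque': array([-0.00794485,  0.08444804,  0.02565316]), 'gripper_width': 0.0876773709485398}
scene {'fov_y': 43.84389255382041, 'cx': 313.99672946875467, 'cy': 195.45090331043156, 'cam_to_world': array([[ 0.03569248, -0.64468091,  0.76361808,  1.66983195],
       [ 0.9992577 ,  0.01193973, -0.03662652, -0.07708999],
       [ 0.01449502,  0.76435853,  0.64462852,  1.06537906],
       [ 0.        ,  0.        ,  0.        ,  1.        ]])}
side {'fov_y': 51.9564950724224, 'cx': 317.1147419345545, 'cy': 201.437044877801, 'cam_to_world': array([[-0.99928337,  0.0245798 , -0.02878498,  0.5065175 ],
       [-0.0376    , -0.55706198,  0.8296193 ,  1.08018811],
       [ 0.00435685,  0.83010709,  0.55758698,  0.83153008],
       [ 0.        ,  0.        ,  0.        ,  1.        ]])}
wrist {'fov_y': 62.045625436162275, 'cx': 318.9425494716216, 'cy': 204.52158519020915, 'cam_to_world': array([[ 0.22995011, -0.93692144, -0.26325113,  0.06641773],
       [ 0.97320043,  0.22082992,  0.06414886,  0.60112297],
       [-0.00196872, -0.27094715,  0.96259221,  0.38325568],
       [ 0.        ,  0.        ,  0.        ,  1.        ]])}
```

View pics/scene0.png

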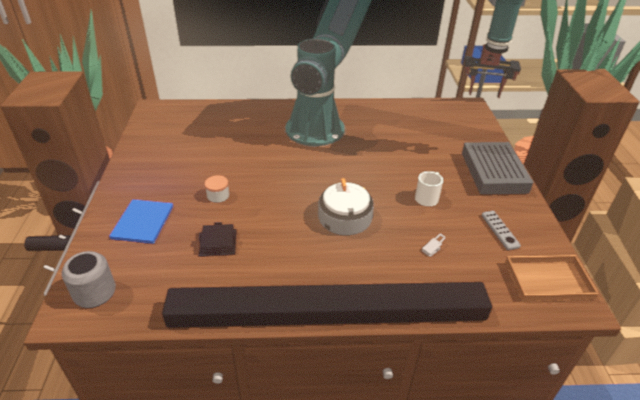

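View pics/side0.png

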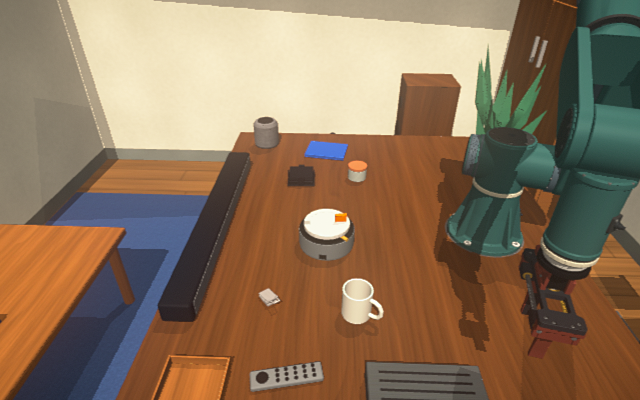

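View pics/wrist0.png

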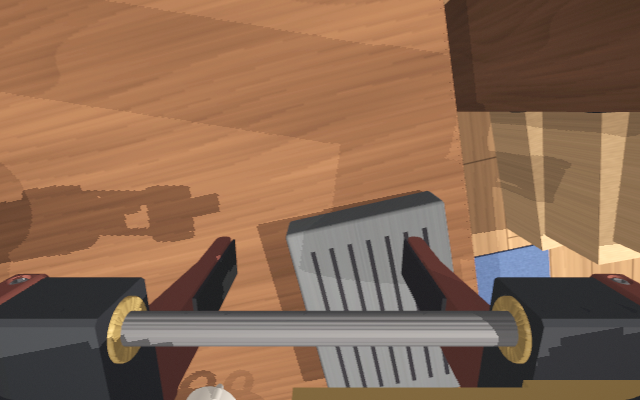

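The scene view shows the tidy at about (346,208), with the fin pointing toward the robot. In the side view the tidy is at (327,230), the fin at (340,217) and brass at about (345,238). I'll zoom in.

```bash
python3 - <<'E'
import cv2,numpy as np
a=cv2.imread("pics/scene0.png")[170:245,306:386];b=cv2.imread("pics/side0.png")[195:270,287:367]
o=np.hstack([cv2.resize(x,None,fx=5,fy=5,interpolation=cv2.INTER_CUBIC) for x in(a,b)])
cv2.imwrite("pics/z0.png",o)
E
```

```text
(no output)
```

View pics/z0.png

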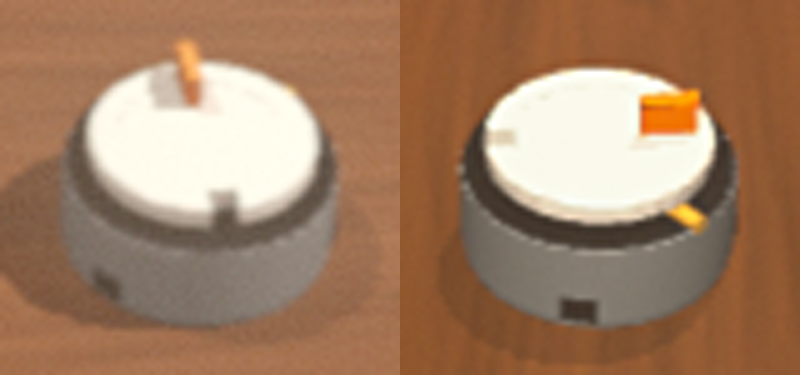

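```bash
cat > h.py <<'E'
from cell import r
import cv2,numpy as np
def ray(c,u,v,z):
    f=200/np.tan(np.radians(c["fov_y"]/2));M=c["cam_to_world"]
    d=M[:3,:3]@np.array([(u-c["cx"])/f,-(v-c["cy"])/f,-1]);o=M[:3,3]
    return o+d*(z-o[2])/d[2]
def proj(c,P):
    f=200/np.tan(np.radians(c["fov_y"]/2));M=c["cam_to_world"]
    p=(np.atleast_2d(P)-M[:3,3])@M[:3,:3]
    return np.c_[c["cx"]+f*p[:,0]/-p[:,2],c["cy"]-f*p[:,1]/-p[:,2]]
E
python3 - <<'E'
from h import *
s=r.calibration("scene");d=r.calibration("side")
def p(n,c,u,v,z):
    print(n,ray(c,u,v,z).round(4))
S=lambda n,u,v,z:p("scene "+n,s,306+u/5-.4,170+v/5-.4,z)
D=lambda n,u,v,z:p("side "+n,d,287+(u-400)/5-.4,195+v/5-.4,z)
S("cen",204,137,.084);D("cen",600,138,.084)
S("notch",223,203,.084);D("notch",500,136,.084)
S("fintop",188,46,.109);D("fintopmid",670,98,.109)
D("pinend",703,222,.066);S("pinend",290,91,.068)
E
```

```text
scene cen [0.5165 0.0775 0.084 ]
side cen [0.5121 0.0797 0.084 ]
scene notch [0.5771 0.0836 0.084 ]
side notch [0.5729 0.0803 0.084 ]
scene fintop [0.4582 0.071  0.109 ]
side fintopmid [0.4704 0.0711 0.109 ]
side pinend [0.4501 0.1355 0.066 ]
scene pinend [0.4536 0.1386 0.068 ]
```

>>> carry_out(
  moves=[
    [255,-0.034,-0.032,0,0,0,0],
    [255,-0.034,-0.032,0,0,0,0],
    [255,-0.034,-0.032,0,0,0,0],
    [255,-0.034,-0.032,0,0,0,0],
    [255,-0.034,-0.032,0,0,0,0],
    [255,-0.034,-0.032,0,0,0,0],
    [255,-0.034,-0.032,0,0,0,0],
    [255,-0.034,-0.032,0,0,0,0],
    [255,-0.034,-0.032,0,0,0,0],
    [255,-0.034,-0.032,0,0,0,0],
    [255,-0.034,-0.032,0,0,0,0],
    [255,-0.034,-0.032,0,0,0,0],
  ],
  newtons=20,
)

```text
time_s: 1.35
tcp_pos: [0.4473, 0.1147, 0.2087]
tcp_rot: [[-0.973, 0.23, 0.0], [0.23, 0.973, 0.0], [-0.0, 0.0, -1.0]]
contact_force: [0.2, 0.4, 0.7]
gripper_width: 0.0004
```

>>> carry_out(
  moves=[
    [255,-0.034,-0.032,0,0,0,0],
    [255,-0.034,-0.032,0,0,0,0],
    [255,-0.034,-0.032,0,0,0,0],
    [255,0,0,0,0,0,8.2],
    [255,0,0,0,0,0,8.2],
    [255,0,0,0,0,0,8.2],
    [255,0,0,0,0,0,8.2],
    [255,0,0,0,0,0,8.2],
    [255,0,0,0,0,0,8.2],
    [255,0,0,0,0,0,8.2],
    [255,0,0,0,0,0,8.2],
    [255,0,0,0,0,0,8.2],
  ],
)

```text
time_s: 2.55
tcp_pos: [0.5236, -0.0004, 0.2084]
tcp_rot: [[-0.045, 0.999, -0.001], [0.999, 0.045, 0.0], [0.0, -0.001, -1.0]]
contact_force: [0.1, -0.6, -0.2]
gripper_width: 0.0006
```

```bash
python3 - <<'E'
from h import *
s=r.read_state();print(s["tcp_pos"],s["tcp_rot"],s["time_s"],s["gripper_width"],s["joints"],s["contact_force"])
c=r.calibration("wrist");np.savez("w1.npz",**c)
cv2.imwrite("pics/w1.png",r.snapshot("wrist")[:,:,::-1])
E
```

```text
[ 5.23638134e-01 -3.89034274e-04  2.08398127e-01] [[-4.49623087e-02  9.98988472e-01 -6.50222681e-04]
 [ 9.98988683e-01  4.49623235e-02  8.06836645e-06]
 [ 3.72957276e-05 -6.49202328e-04 -9.99999789e-01]] 2.55 0.0006096872155573188 [-1.32645584e-01  2.49795513e-01  1.67320707e+00 -8.30804761e-05
  1.21923565e+00 -1.77594433e-01] [ 0.09166106 -0.59730483 -0.20256837]
```

View pics/w1.png

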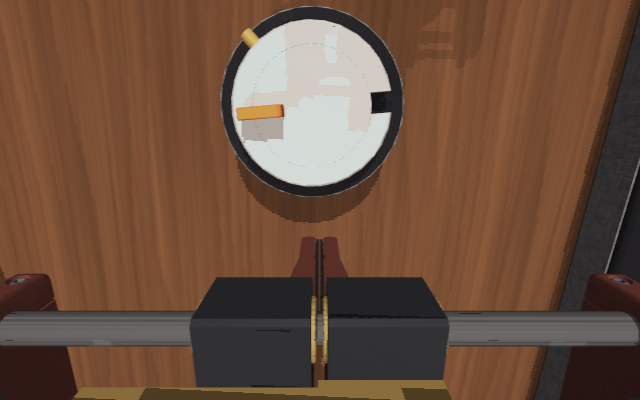

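The wrist view is clear. The lid centre is at about (311,103), the notch at (380,103), the fin at (260,112) and the pin at (250,39). Next I'll fit these.

```bash
cat > fit.py <<'E'
from h import *
def circ(cx,cy,R,z,n=181):
    t=np.linspace(0,2*np.pi,n);return np.c_[cx+R*np.cos(t),cy+R*np.sin(t),0*t+z]
def rect(c,th,r0,r1,w,z):
    u=np.array([np.cos(th),np.sin(th)]);v=np.array([-u[1],u[0]])
    P=[np.r_[c+u*a+v*b,z] for a,b in((r0,-w),(r1,-w),(r1,w),(r0,w),(r0,-w))];return np.array(P)
def overlay(im,c,cen,zt,tn,tp,out,box,k=4):
    x0,y0,x1,y1=box
    o=cv2.resize(im[y0:y1,x0:x1],None,fx=k,fy=k,interpolation=cv2.INTER_CUBIC)
    def dr(P,col):
        q=proj(c,P);q=((q-[x0,y0]+.5)*k-.5)
        cv2.polylines(o,[q.round().astype(np.int32)],False,col,1)
    cen=np.array(cen)
    dr(circ(*cen,.070,zt),(255,0,255));dr(circ(*cen,.086,.062),(255,255,0))
    dr(rect(cen,tn,.052,.070,.009,zt),(0,0,255))
    dr(rect(cen,tn+np.pi,.024,.060,.005,zt+.025),(0,255,0))
    dr(rect(cen,tp,.055,.086,.006,.066),(255,0,0))
    cv2.imwrite(out,o)
E
python3 - <<'E'
from fit import *
c=dict(np.load("w1.npz"));im=cv2.imread("pics/w1.png")
print("cen",[ray(c,u,v,.084).round(4) for u,v in((311.5,103),)])
print(ray(c,232,103,.084),ray(c,391,103,.084),ray(c,311,20,.084),ray(c,311,186,.084))
print("pot",ray(c,221.5,102,.062),ray(c,403,102,.062),ray(c,312,7,.062),ray(c,312,196,.062))
print("notch",ray(c,380,102.5,.084),"pinend",ray(c,248,36,.066),"fintop",ray(c,260.5,112,.109))
overlay(im,c,[.514,.0785],.084,np.radians(4),np.radians(137),"pics/o1.png",(210,0,410,150))
E
```

```text
cen [array([0.5144, 0.0803, 0.084 ])]
[0.4459016  0.07725781 0.084     ] [0.58286895 0.08339818 0.084     ] [0.51149455 0.14456845 0.084     ] [0.51676454 0.00715506 0.084     ]
pot [0.43069713 0.07794135 0.062     ] [0.59839083 0.08545907 0.062     ] [0.51125863 0.15982993 0.062     ] [ 0.51782878 -0.0079139   0.062     ]
notch [0.5733554  0.08338436 0.084     ] pinend [0.45671643 0.13387243 0.066     ] fintop [0.47466618 0.07114224 0.109     ]
```

View pics/o1.png

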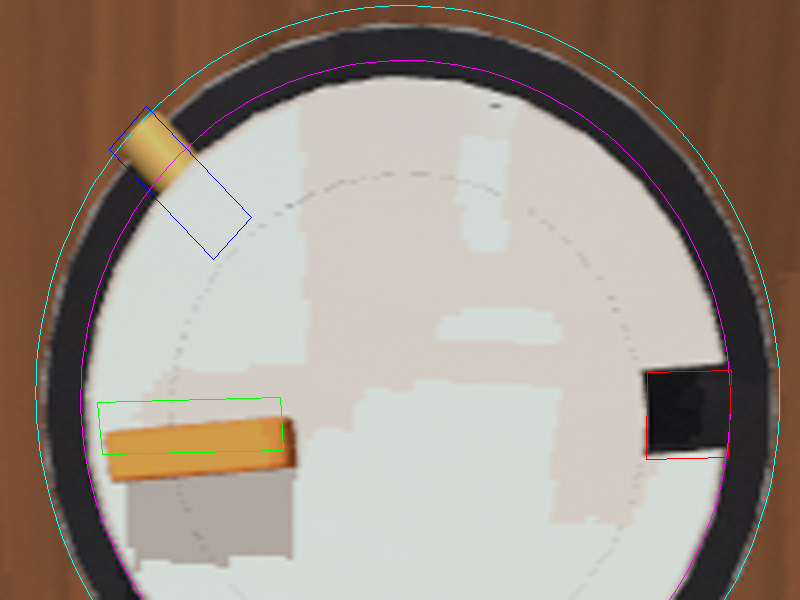

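>>> carry_out(
  moves=[
    [255,0.034,-0.016,0,0,0,0],
    [255,0.034,-0.016,0,0,0,0],
    [255,0.034,-0.016,0,0,0,0],
    [255,0,0,0.02,0,0,-4.4],
    [255,0,0,0.02,0,0,0],
    [255,0,0,0.02,0,0,0],
    [255,0,0,0.015,0,0,0],
    [255,0,0,0,0,0,0],
  ],
)

```text
time_s: 3.4
tcp_pos: [0.4688, 0.0989, 0.1318]
tcp_rot: [[-0.13, 0.992, -0.004], [0.992, 0.13, -0.0], [0.0, -0.004, -1.0]]
contact_force: [-0.3, -1.3, 0.9]
gripper_width: 0.0001
```

```bash
python3 - <<'E'
from h import *
s=r.read_state();print(s["tcp_pos"],s["tcp_rot"],s["time_s"],s["contact_force"])
cv2.imwrite("pics/w2.png",r.snapshot("wrist")[:,:,::-1])
a=r.snapshot("side")[180:270,280:380,::-1];cv2.imwrite("pics/s2.png",cv2.resize(a,None,fx=6,fy=6,interpolation=cv2.INTER_CUBIC))
E
```

```text
[0.46884657 0.09891786 0.13181792] [[-1.29866271e-01  9.91521699e-01 -4.41274393e-03]
 [ 9.91531503e-01  1.29865774e-01 -4.00115698e-04]
 [ 1.76341010e-04 -4.42733615e-03 -9.99990184e-01]] 3.4 [-0.2512309  -1.3370501   0.94896276]
```

View pics/w2.png

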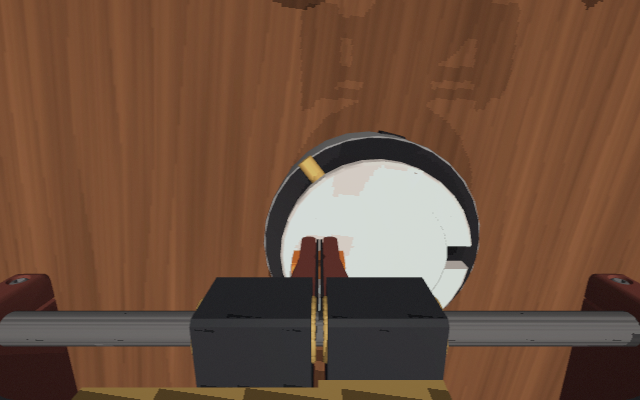

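View pics/s2.png

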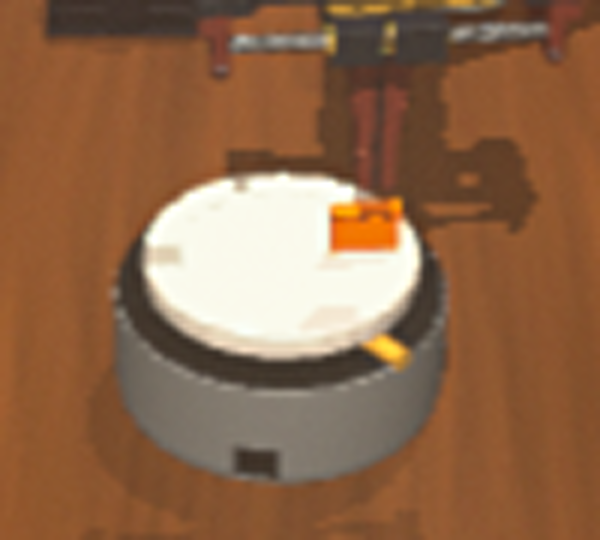

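```bash
python3 - <<'E'
from h import *
s=r.read_state();p=s["tcp_pos"];R=s["tcp_rot"]
d=r.calibration("side");w=r.calibration("wrist")
for n,c in(("side",d),("wrist",w)):
  for dx in(-.01,.01):
    for dy in (-.0135,.0135):
      q=proj(c,p+R@np.array([dx,dy,.017]));print(n,dx,dy,q, (q-[280,180])*6)
  print("fin",[ (proj(c,np.array([.472+e,y,.109]))).round(1).tolist() for e in(-.018,.018) for y in (.066,.076)])
E
```

```text
side -0.01 -0.0135 [[344.72269459 215.37696905]] [[388.33616754 212.26181429]]
side -0.01 0.0135 [[335.71530919 215.83709246]] [[334.29185514 215.02255474]]
side 0.01 -0.0135 [[345.72499835 219.35551399]] [[394.34999008 236.13308393]]
side 0.01 0.0135 [[336.59553468 219.82892961]] [[339.57320806 238.97357768]]
fin [[[346.0, 213.4]], [[346.1, 215.3]], [[334.1, 213.1]], [[334.1, 215.0]]]
wrist -0.01 -0.0135 [[296.03288789 251.07952114]] [[ 96.19732736 426.47712684]]
wrist -0.01 0.0135 [[339.19886639 251.06532948]] [[355.19319834 426.39197689]]
wrist 0.01 -0.0135 [[295.41182956 220.72466888]] [[ 92.47097739 244.34801325]]
wrist 0.01 0.0135 [[339.73330619 220.71088694]] [[358.39983712 244.26532163]]
fin [[[286.4, 275.0]], [[288.0, 261.3]], [[340.0, 281.3]], [[342.2, 267.8]]]
```

```bash
python3 - <<'E'
from h import *
im=cv2.imread("pics/w2.png")[130:290,260:480]
cv2.imwrite("pics/w2z.png",cv2.resize(im,None,fx=3.6,fy=3.6,interpolation=cv2.INTER_CUBIC))
a=r.snapshot("scene")[150:240,290:400,::-1];cv2.imwrite("pics/sc2.png",cv2.resize(a,None,fx=6,fy=6,interpolation=cv2.INTER_CUBIC))
E
```

```text
(no output)
```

View pics/w2z.png

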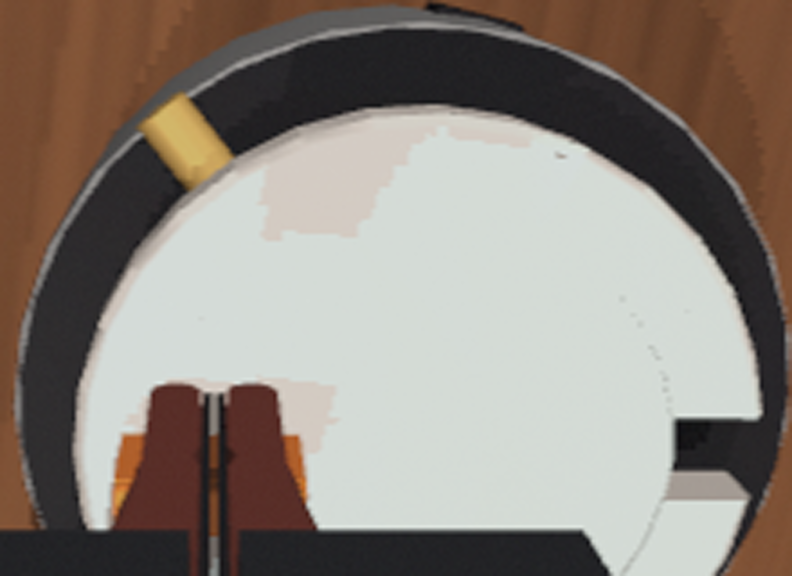

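View pics/sc2.png

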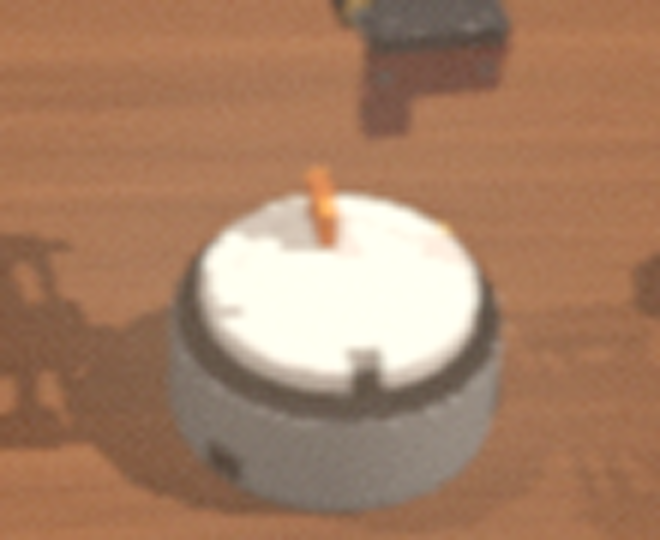

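```bash
python3 - <<'E'
from h import *
s=r.read_state();p=s["tcp_pos"];R=s["tcp_rot"];print(p,s["joints"],s["time_s"])
from scipy.optimize import least_squares
c=r.calibration("scene");d=r.calibration("side");w=r.calibration("wrist")
for dz in(.017,0,-.02,-.04):
  P=p+R@np.array([0,0,dz]); print(dz,P.round(3),((proj(c,P)-[290,150])*6).round(),((proj(d,P)-[280,180])*6).round(),((proj(w,P)-[260,130])*3.6).round())
for u,v in ((354,171.7),):
  for z in(.115,.13,.15,.18): print(z,ray(c,u,v,z))
for u,v in ((343.3,211.5),):
  for z in(.115,.13,.15,.18): print(z,ray(d,u,v,z))
E
```

```text
[0.47121864 0.09902017 0.13421633] [ 6.36153667e-02  2.78008001e-01  1.85016534e+00 -1.09296022e-04
  1.01284619e+00 -6.51450676e-02] 3.55
0.017 [0.471 0.099 0.117] [[376. 175.]] [[363. 225.]] [[207. 382.]]
0 [0.471 0.099 0.134] [[378. 149.]] [[364. 197.]] [[207. 421.]]
-0.02 [0.471 0.099 0.154] [[381. 118.]] [[366. 163.]] [[206. 477.]]
-0.04 [0.471 0.099 0.174] [[384.  86.]] [[367. 128.]] [[205. 546.]]
0.115 [0.43035499 0.10710772 0.115     ]
0.13 [0.44991787 0.1042005  0.13      ]
0.15 [0.47600172 0.1003242  0.15      ]
0.18 [0.51512748 0.09450975 0.18      ]
0.115 [0.46239968 0.06509314 0.115     ]
0.13 [0.46332325 0.08634336 0.13      ]
0.15 [0.46455468 0.114677   0.15      ]
0.18 [0.46640183 0.15717744 0.18      ]
```

```bash
python3 - <<'E'
from h import *
print(r.tcp_to_tips,[a for a in dir(r) if a[0]!='_'])
s=r.read_state();p=s["tcp_pos"];R=s["tcp_rot"];print(p)
w=r.calibration("wrist");M=w["cam_to_world"]
print("cam in tool",(R.T@(M[:3,3]-p)).round(4),(R.T@M[:3,:3]).round(3))
a=r.snapshot("side")[140:260,270:420,::-1];cv2.imwrite("pics/s3.png",cv2.resize(a,None,fx=5,fy=5,interpolation=cv2.INTER_NEAREST))
E
```

```text
0.017 ['IKError', 'calibration', 'job_done', 'read_state', 'snapshot', 'tcp_to_tips']
[0.47121864 0.09902017 0.13421633]
cam in tool [ 0.0744  0.0008 -0.1753] [[-0.     0.963  0.271]
 [ 1.     0.    -0.   ]
 [-0.     0.271 -0.963]]
```

View pics/s3.png

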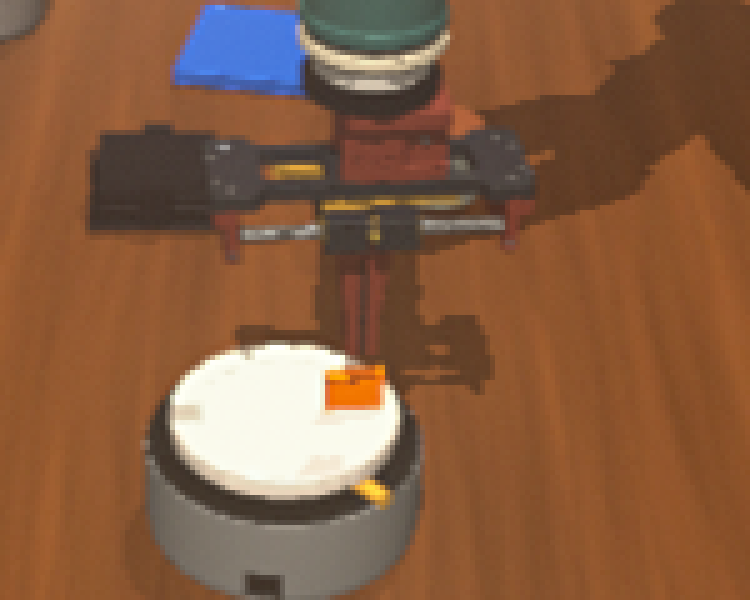

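>>> carry_out(
  moves=[
    [255,0,0,0.012,0,0,0],
    [255,0,0,0.011,0,0,0],
    [255,0,0,0,0,0,0],
    [255,0,0,0,0,0,0],
  ],
)

```text
time_s: 4.0
tcp_pos: [0.4702, 0.0989, 0.1101]
tcp_rot: [[-0.127, 0.992, -0.001], [0.992, 0.127, -0.0], [-0.0, -0.001, -1.0]]
contact_force: [-0.4, -0.0, -0.6]
gripper_width: 0.0005
```

```bash
cat > look.py <<'E'
from h import *
import sys
n=sys.argv[1]
s=r.read_state();print(s["tcp_pos"].round(4),np.degrees(np.arctan2(s["tcp_rot"][1,1],s["tcp_rot"][0,1])).round(2),s["time_s"],s["contact_force"].round(2),s["wrist_torque"].round(2))
c=r.calibration("wrist");np.savez(f"{n}.npz",**c)
w=r.snapshot("wrist")[:,:,::-1];cv2.imwrite(f"pics/{n}w.png",w)
a=r.snapshot("side")[175:275,275:375,::-1];b=r.snapshot("scene")[150:250,296:396,::-1]
o=np.hstack([cv2.resize(x,(380,380),interpolation=cv2.INTER_CUBIC) for x in(a,b)])
cv2.imwrite(f"pics/{n}.png",o)
E
python3 look.py l3
```

```text
[0.4702 0.0989 0.1101] 7.32 4.0 [-0.42 -0.04 -0.63] [-0.04  0.02 -0.03]
```

View pics/l3.png

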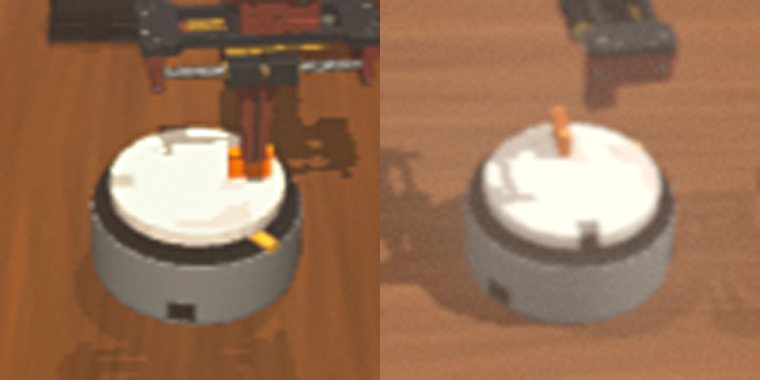

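View pics/l3w.png

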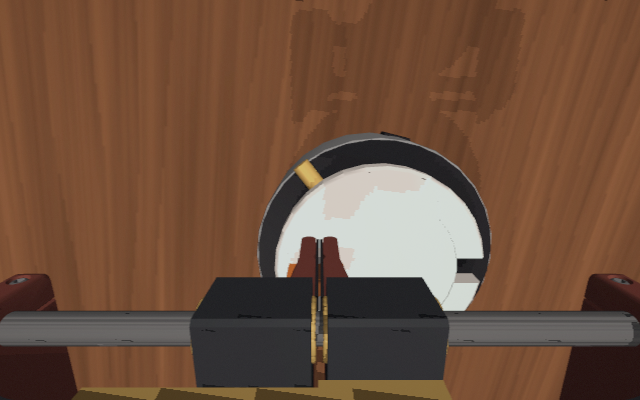

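```bash
python3 - <<'E'
from h import *
c=r.calibration("scene");d=r.calibration("side")
s=r.read_state();p=s["tcp_pos"];R=s["tcp_rot"]
for z in(.093,.11,.12,.13): print(z,ray(d,342.6,221.8,z).round(3),ray(c,354,177.6,z).round(3))
for dz in(.017,.007,0,-.02):
  P=p+R@np.array([0,0,dz]);print(dz,(proj(d,P)-[275,175])*3.8,(proj(c,P)-[296,150])*3.8+[380,0])
a=r.snapshot("side")[190:240,315:375,::-1];b=r.snapshot("scene")[150:200,325:385,::-1]
cv2.imwrite("pics/s4.png",np.hstack([cv2.resize(x,None,fx=6.5,fy=6.5,interpolation=cv2.INTER_NEAREST) for x in(a,b)]))
E
```

```text
0.093 [0.464 0.088 0.093] [0.432 0.108 0.093]
0.11 [0.465 0.111 0.11 ] [0.454 0.105 0.11 ]
0.12 [0.466 0.124 0.12 ] [0.467 0.103 0.12 ]
0.13 [0.466 0.137 0.13 ] [0.48  0.101 0.13 ]
0.017 [[248.08049001 185.39336563]] [[593.67722079 133.29196707]]
0.007 [[248.54371134 175.15905966]] [[594.46296629 123.76149678]]
0 [[248.87049673 167.93913801]] [[595.01690757 117.042628  ]]
-0.02 [[249.8158489  147.05274362]] [[596.61766077  97.62676016]]
```

View pics/s4.png

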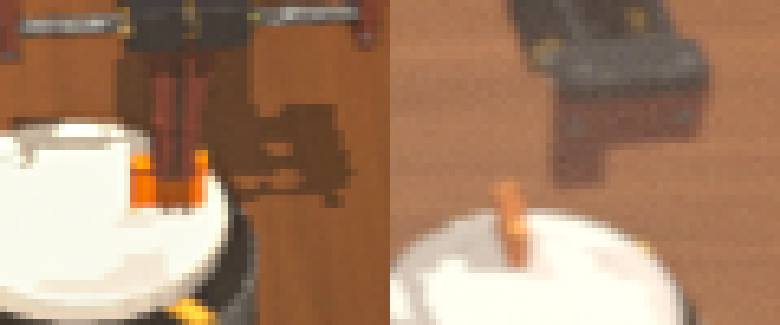

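>>> carry_out(
  moves=[
    [255,-0.005,0,0,0,0,0],
    [255,-0.005,0,0,0,0,0],
    [255,-0.004,0,0,0,0,0],
    [255,-0.004,0,0,0,0,0],
    [255,0,0,0,0,0,0],
  ],
)

```text
time_s: 4.75
tcp_pos: [0.4732, 0.0805, 0.1107]
tcp_rot: [[-0.127, 0.992, 0.0], [0.992, 0.127, -0.0], [-0.0, 0.0, -1.0]]
contact_force: [0.7, -0.2, 1.3]
gripper_width: 0.0002
```

```bash
python3 look.py l4
```

```text
[0.4732 0.0805 0.1107] 7.27 4.75 [ 0.7  -0.19  1.31] [-0.1   0.06  0.03]
```

View pics/l4.png

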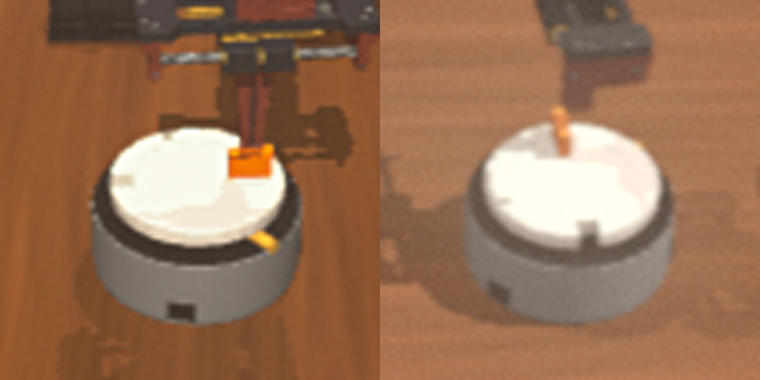

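View pics/l4w.png

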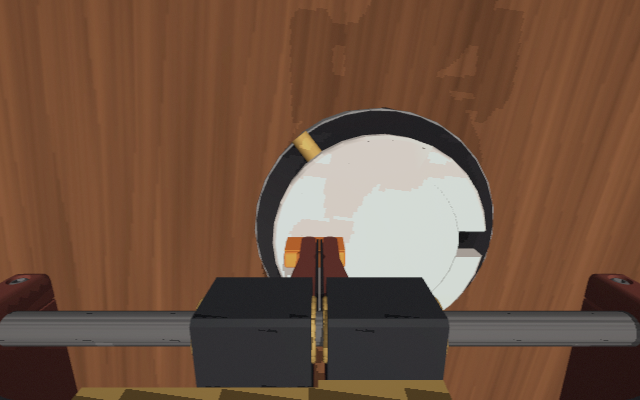

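The camera views agree that the fingertips end about 25 mm higher than the stated 17 mm ahead of the TCP. The tip also passed over the fin with no contact force and without moving it. I'll back off and go lower.

>>> carry_out(
  moves=[
    [255,0.009,0,0,0,0,0],
    [255,0.009,0,0,0,0,0],
    [255,0,0,0,0,0,0],
    [255,0,0,0.008,0,0,0],
    [255,0,0,0.008,0,0,0],
    [255,0,0,0.005,0,0,0],
    [255,0,0,0,0,0,0],
  ],
)

```text
time_s: 5.6
tcp_pos: [0.4698, 0.0988, 0.0885]
tcp_rot: [[-0.127, 0.992, -0.002], [0.992, 0.127, -0.0], [0.0, -0.002, -1.0]]
contact_force: [-0.4, 0.0, 0.1]
gripper_width: 0.0006
```

```bash
python3 look.py l5
```

```text
[0.4698 0.0988 0.0885] 7.31 5.6 [-0.38  0.03  0.07] [-0.08  0.04  0.03]
```

View pics/l5.png

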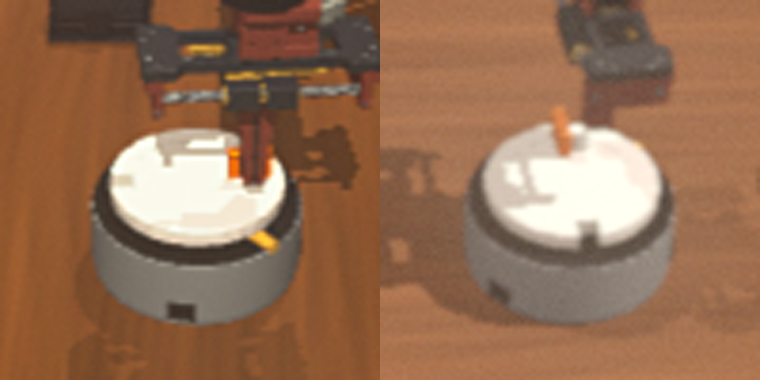

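View pics/l5w.png

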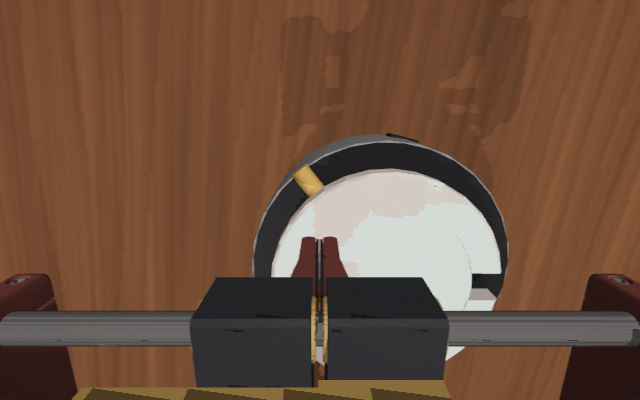

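>>> carry_out(
  moves=[
    [255,-0.004,0,0,0,0,0],
    [255,-0.004,0,0,0,0,0],
    [255,-0.004,0,0,0,0,0],
    [255,-0.0044,-0.0013,0,0,0,-6],
    [255,-0.0044,-0.0013,0,0,0,-6],
    [255,-0.0044,-0.0013,0,0,0,-6],
    [255,-0.0044,-0.0013,0,0,0,-6],
    [255,0,0,0,0,0,0],
  ],
)

```text
time_s: 6.55
tcp_pos: [0.472, 0.0684, 0.0898]
tcp_rot: [[-0.52, 0.854, -0.0], [0.854, 0.52, 0.0], [0.0, -0.0, -1.0]]
contact_force: [-0.7, 0.3, 0.8]
gripper_width: 0.0005
```

```bash
python3 look.py l6
```

```text
[0.472  0.0684 0.0898] 31.33 6.55 [-0.71  0.31  0.78] [0.02 0.12 0.01]
```

View pics/l6.png

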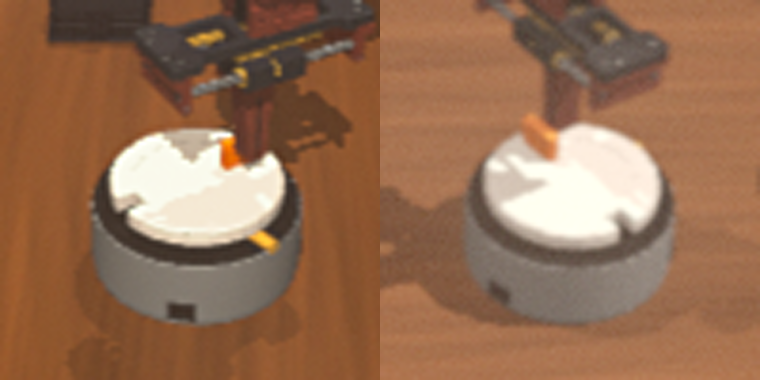

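View pics/l6w.png

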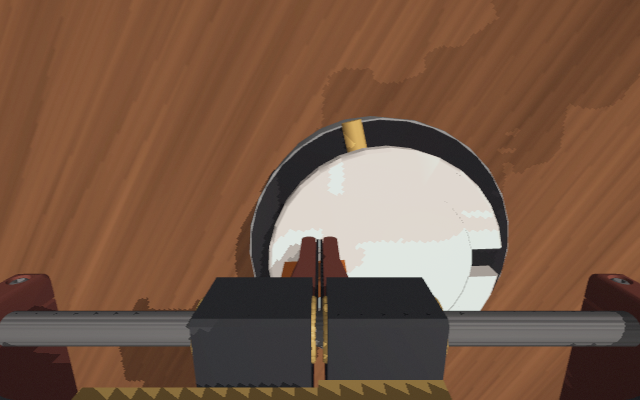

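>>> carry_out(
  moves=[
    [255,-0.0044,-0.0013,0,0,0,-6],
    [255,-0.0044,-0.0013,0,0,0,-6],
    [255,-0.0044,-0.0013,0,0,0,-6],
    [255,-0.0044,-0.0013,0,0,0,-6],
    [255,-0.0044,-0.0013,0,0,0,-6],
    [255,-0.0044,-0.0013,0,0,0,-6],
    [255,-0.0044,-0.0013,0,0,0,-6],
    [255,0,0,0,0,0,0],
  ],
)

```text
time_s: 7.5
tcp_pos: [0.4893, 0.0424, 0.0896]
tcp_rot: [[-0.958, 0.288, -0.0], [0.288, 0.958, -0.0], [0.0, -0.0, -1.0]]
contact_force: [-1.7, 0.0, 1.7]
gripper_width: 0.0007
```

```bash
python3 look.py l7
```

```text
[0.4893 0.0424 0.0896] 73.27 7.5 [-1.69  0.02  1.66] [ 0.06  0.18 -0.01]
```

View pics/l7.png

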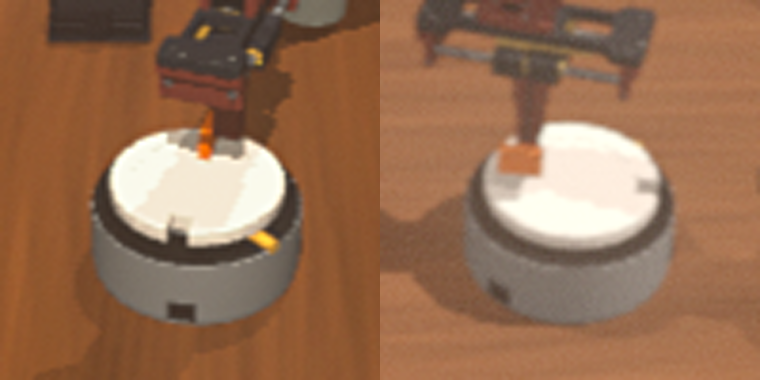

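View pics/l7w.png

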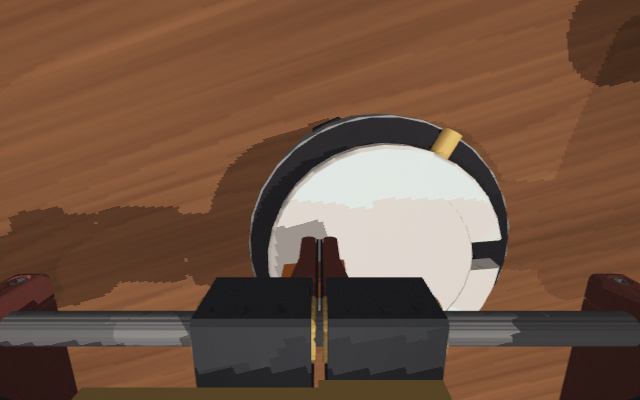

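>>> carry_out(
  moves=[
    [255,-0.0044,-0.0013,0,0,0,-6],
    [255,-0.0044,-0.0013,0,0,0,-6],
    [255,-0.0044,-0.0013,0,0,0,-6],
    [255,-0.0044,-0.0013,0,0,0,-6],
    [255,-0.0044,-0.0013,0,0,0,-6],
    [255,-0.0044,-0.0013,0,0,0,-6],
    [255,-0.0044,-0.0013,0,0,0,-6],
    [255,-0.0044,-0.0013,0,0,0,-6],
    [255,0,0,0,0,0,0],
  ],
)

```text
time_s: 8.55
tcp_pos: [0.524, 0.0351, 0.0895]
tcp_rot: [[-0.855, -0.519, -0.001], [-0.519, 0.855, -0.0], [0.001, 0.0, -1.0]]
contact_force: [-1.1, -0.5, 0.4]
gripper_width: 0.0006
```

```bash
python3 look.py l8
```

```text
[0.524  0.0351 0.0895] 121.27 8.55 [-1.07 -0.53  0.37] [0.07 0.27 0.02]
```

View pics/l8.png

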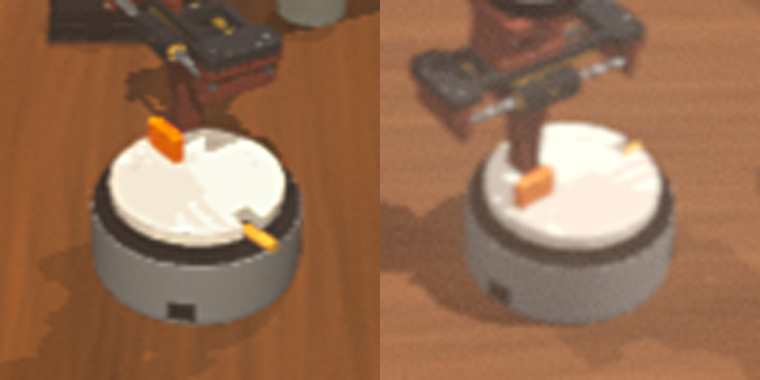

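View pics/l8w.png

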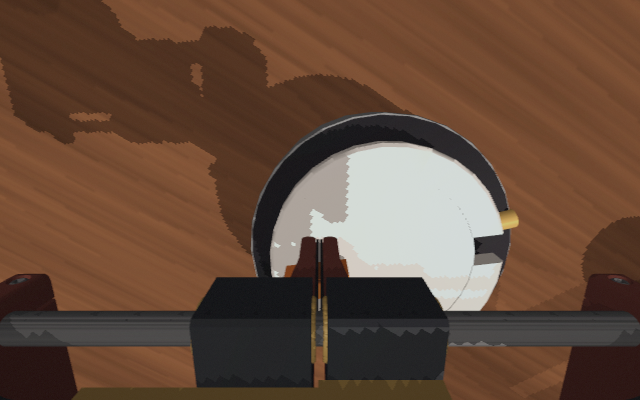

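```bash
python3 - <<'E'
from h import *
im=cv2.imread("pics/l8w.png")[190:290,430:540]
cv2.imwrite("pics/l8z.png",cv2.resize(im,None,fx=6,fy=6,interpolation=cv2.INTER_CUBIC))
E
```

```text
(no output)
```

View pics/l8z.png

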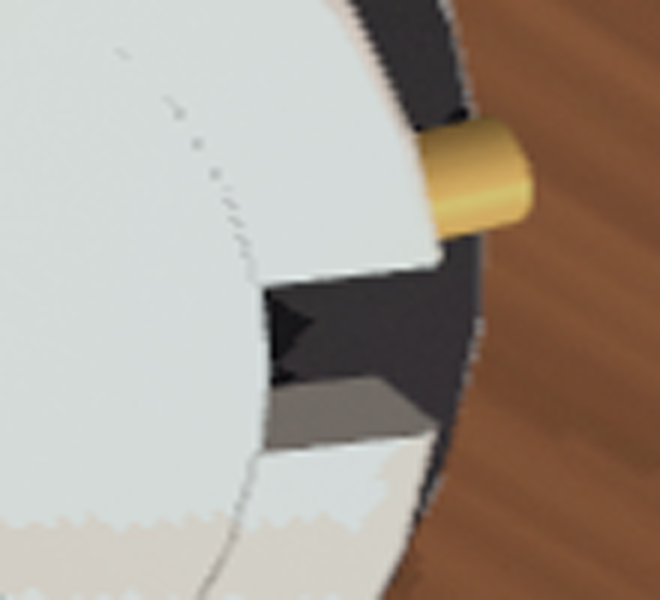

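```bash
python3 - <<'E'
from h import *
c=dict(np.load("l8.npz"))
P=lambda u,v,z:ray(c,430+u/6-.4,190+v/6-.4,z)[:2]
an=lambda d:np.degrees(np.arctan2(d[1],d[0]))
a,b=P(262,287,.084),P(441,262,.084);e,f=P(262,452,.084),P(434,430,.084)
print("edges dir",an(b-a),an(f-e),"width",np.linalg.norm(a-e))
pa,pb,pc,pd=P(418,132,.063),P(495,118,.063),P(440,240,.063),P(515,224,.063)
print("pin",an(pb-pa),an(pd-pc),np.linalg.norm(pa-pc))
n=(a+b+e+f)/4;u=(b-a+f-e);u/=np.linalg.norm(u);print("centre via notch",n-u*.061, "notch",n)
for cen in(n-u*.061,np.array([.514,.077])):
  print(cen,an(n-cen),an((pb+pd)/2-cen),an((pa+pc)/2-cen), an(n-cen)-an((pb+pd+pa+pc)/4-cen))
E
```

```text
edges dir 129.91451216746398 129.3801779329037 width 0.0176146082872866
pin 132.32486151798022 134.45528341160838 0.012793830368347525
centre via notch [0.5158084  0.07544011] notch [0.476885   0.12240786]
[0.5158084  0.07544011] 129.64942858744664 135.27946014893504 135.4688215160335 -5.72020728539502
[0.514 0.077] 129.26151596131356 135.16969851919316 135.35356562890183 -5.995613939221926
```

>>> carry_out(
  moves=[
    [255,-0.002,-0.0006,0,0,0,-2.5],
    [255,-0.002,-0.0006,0,0,0,-2.5],
    [255,0,0,0,0,0,0],
  ],
)

```text
time_s: 9.0
tcp_pos: [0.5278, 0.0361, 0.0896]
tcp_rot: [[-0.807, -0.591, -0.001], [-0.591, 0.807, -0.0], [0.001, 0.0, -1.0]]
contact_force: [-1.1, -0.4, 0.0]
gripper_width: 0.0007
```

```bash
python3 look.py l9; python3 - <<'E'
from h import *
im=cv2.imread("pics/l9w.png")[190:290,430:540]
cv2.imwrite("pics/l9z.png",cv2.resize(im,None,fx=6,fy=6,interpolation=cv2.INTER_CUBIC))
E
```

```text
[0.5278 0.0361 0.0896] 126.22 9.0 [-1.12 -0.42  0.  ] [0.03 0.31 0.01]
```

View pics/l9z.png

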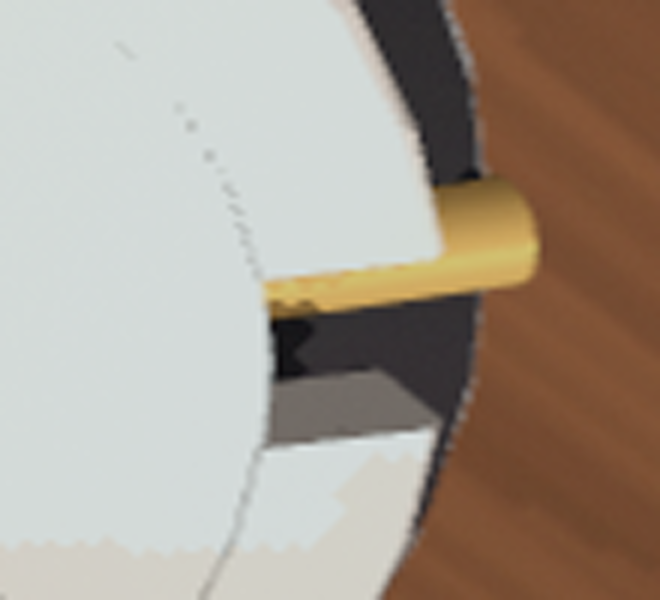

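View pics/l9.png

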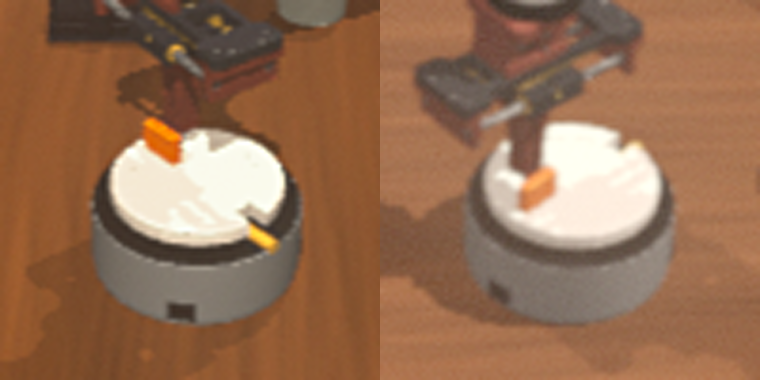

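```bash
cat > m.py <<'E'
from h import *
an=lambda d:np.degrees(np.arctan2(d[1],d[0]))
def meas(n,notch,pin):
  c=dict(np.load(n+".npz"))
  P=lambda u,v,z:ray(c,430+u/6-.4,190+v/6-.4,z)[:2]
  a,b,e,f=[P(*q,.084) for q in notch]
  pa,pb,pc,pd=[P(*q,.063) for q in pin] #upper pair, lower pair
  n=(a+b+e+f)/4;u=(b-a+f-e);u/=np.linalg.norm(u)
  print("notch dir",an(u),"pin dir",an(pb-pa),an(pd-pc),"centre",n-u*.061)
  v=np.array([-u[1],u[0]])
  print("lateral offset of pin edges vs notch mid (mm)",[round(float((q-n)@v*1e3),2) for q in(pa,pb,pc,pd)])
  cen=n-u*.061
  print("angles pin mid",an((pb+pd)/2-cen),an((pa+pc)/2-cen))
E
python3 - <<'E'
from m import *
meas("l8",[(262,287),(441,262),(262,452),(434,430)],[(418,132),(495,118),(440,240),(515,224)])
meas("l9",[(262,281),(443,255),(264,448),(437,425)],[(437,187),(500,180),(440,299),(520,289)])
E
```

```text
notch dir 129.64942858744658 pin dir 132.32486151798022 134.45528341160838 centre [0.5158084  0.07544011]
lateral offset of pin edges vs notch mid (mm) [14.41, 14.78, 1.83, 2.49]
angles pin mid 135.27946014893504 135.4688215160335
notch dir 134.8777408378586 pin dir 133.00864421882116 133.99211630674026 centre [0.51597024 0.07552535]
lateral offset of pin edges vs notch mid (mm) [7.28, 7.07, -5.68, -5.81]
angles pin mid 135.2871926956025 135.44991229973033
```

```bash
python3 - <<'E'
from fit import *
o=[]
for n,b in(("side",(290,190,360,250)),("scene",(315,160,385,220))):
    im=np.ascontiguousarray(r.snapshot(n)[:,:,::-1]);c=r.calibration(n)
    overlay(im,c,[.5145,.0785],.084,np.radians(134.9),np.radians(135.3),f"pics/ov_{n}.png",b,k=9)
E
```

```text
(no output)
```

View pics/ov_side.png

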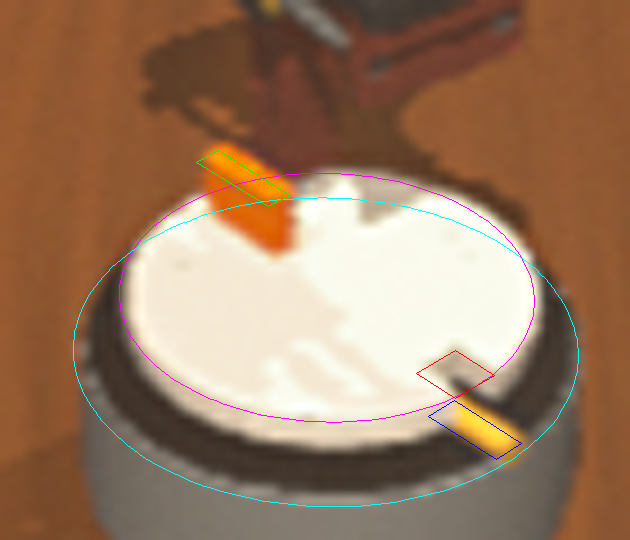

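View pics/ov_scene.png

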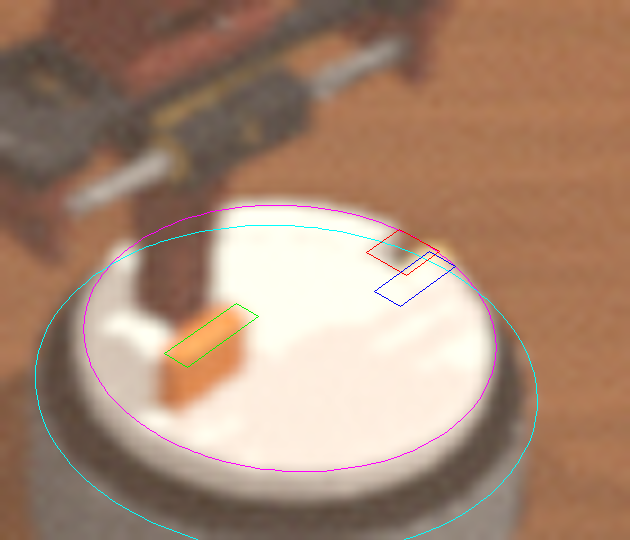

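>>> carry_out(
  moves=[
    [255,0.006,0,0,0,0,0],
    [255,0.006,0,0,0,0,0],
    [255,0,0.021,0,0,0,0],
    [255,0,0.02,0,0,0,0],
    [255,-0.013,0,0,0,0,0],
    [255,-0.013,0,0,0,0,0],
    [255,0,0,0,0,0,0],
  ],
)

```text
time_s: 9.95
tcp_pos: [0.5189, 0.0779, 0.0903]
tcp_rot: [[-0.805, -0.593, 0.004], [-0.593, 0.805, 0.0], [-0.003, -0.002, -1.0]]
contact_force: [0.7, 0.9, -0.1]
gripper_width: 0.0007
```

```bash
python3 look.py l10
```

```text
[0.5189 0.0779 0.0903] 126.35 9.95 [ 0.7   0.89 -0.14] [ 0.07 -0.03 -0.02]
```

View pics/l10w.png

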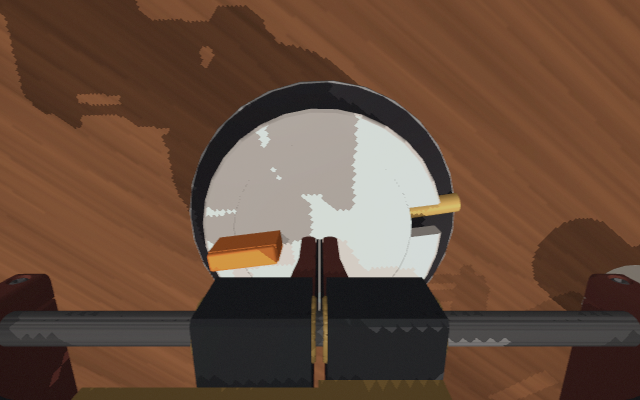

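View pics/l10.png

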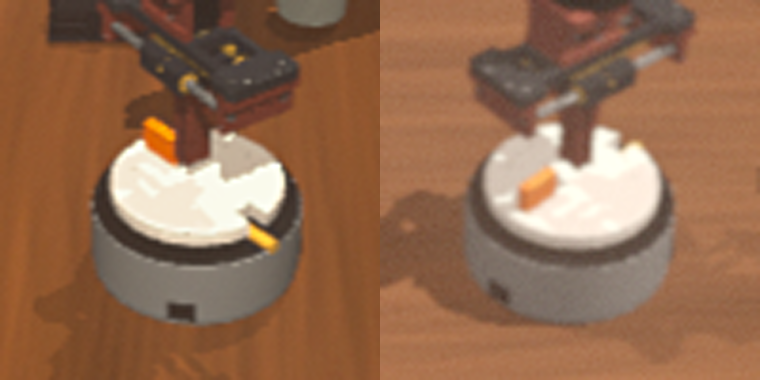

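>>> carry_out(
  moves=[
    [255,0,0,0.003,0,0,0],
    [255,0,0,0.003,0,0,0],
    [255,0,0,0.003,0,0,0],
    [255,0,0,0.002,0,0,0],
    [255,0,0,0,0,0,0],
  ],
)

```text
time_s: 10.6
tcp_pos: [0.5148, 0.0774, 0.0782]
tcp_rot: [[-0.806, -0.592, -0.001], [-0.592, 0.806, -0.0], [0.001, 0.0, -1.0]]
contact_force: [-0.2, 0.2, 0.1]
gripper_width: 0.0008
```

>>> carry_out(
  moves=[
    [255,0,0,0.002,0,0,0],
    [255,0,0,0.002,0,0,0],
    [255,0,0,0,0,0,0],
  ],
)

```text
time_s: 10.9
tcp_pos: [0.515, 0.0775, 0.0744]
tcp_rot: [[-0.806, -0.592, -0.0], [-0.592, 0.806, -0.0], [0.0, 0.0, -1.0]]
contact_force: [-0.5, -0.7, -0.6]
gripper_width: 0.0006
```

>>> carry_out(
  moves=[
    [255,0,0,0.002,0,0,0],
    [255,0,0,0.002,0,0,0],
    [255,0,0,0,0,0,0],
  ],
)

```text
time_s: 11.2
tcp_pos: [0.515, 0.0774, 0.0704]
tcp_rot: [[-0.806, -0.592, -0.0], [-0.592, 0.806, -0.0], [0.0, 0.0, -1.0]]
contact_force: [-0.1, -0.1, -0.9]
gripper_width: 0.0008
```

```bash
python3 look.py l11
```

```text
[0.515  0.0774 0.0704] 126.32 11.2 [-0.12 -0.12 -0.89] [ 0.12  0.02 -0.02]
```

View pics/l11.png

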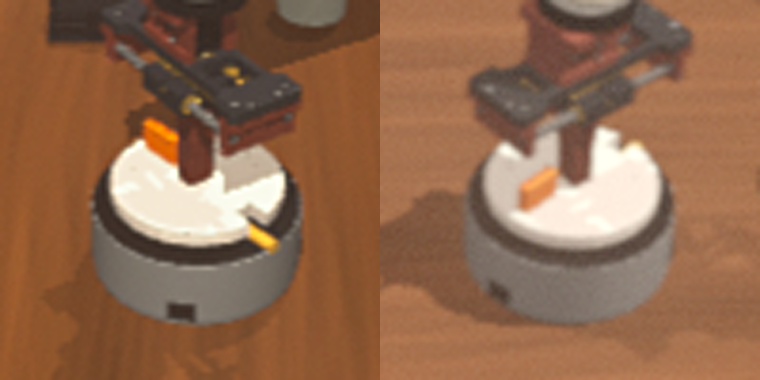

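>>> carry_out(
  moves=[
    [255,0,0,0.002,0,0,0],
    [255,0,0,0,0,0,0],
  ],
)

```text
time_s: 11.55
tcp_pos: [0.5155, 0.0775, 0.0687]
tcp_rot: [[-0.806, -0.592, 0.001], [-0.592, 0.806, -0.0], [-0.0, -0.0, -1.0]]
contact_force: [-0.1, 0.2, 0.6]
gripper_width: 0.0006
```

>>> carry_out(
  moves=[
    [255,0,0,0.002,0,0,0],
    [255,0,0,0,0,0,0],
  ],
)

```text
time_s: 11.75
tcp_pos: [0.5154, 0.0775, 0.0667]
tcp_rot: [[-0.806, -0.592, 0.0], [-0.592, 0.806, -0.0], [-0.0, -0.0, -1.0]]
contact_force: [0.2, 0.1, 2.2]
gripper_width: 0.0002
```

```bash
python3 look.py l12
```

```text
[0.5154 0.0775 0.0667] 126.32 11.75 [0.19 0.07 2.22] [ 0.06 -0.01 -0.01]
```

View pics/l12.png

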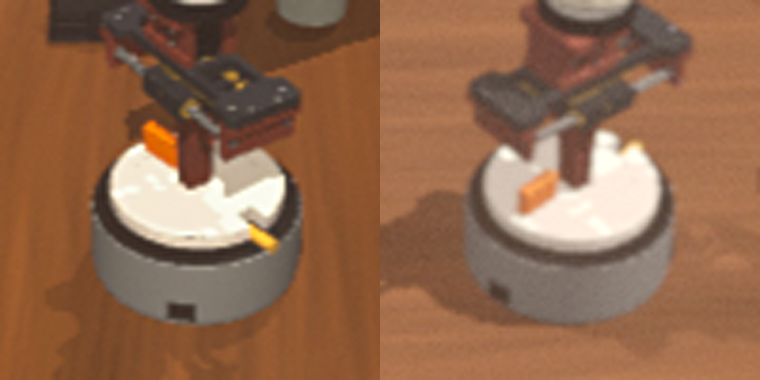

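View pics/l12w.png

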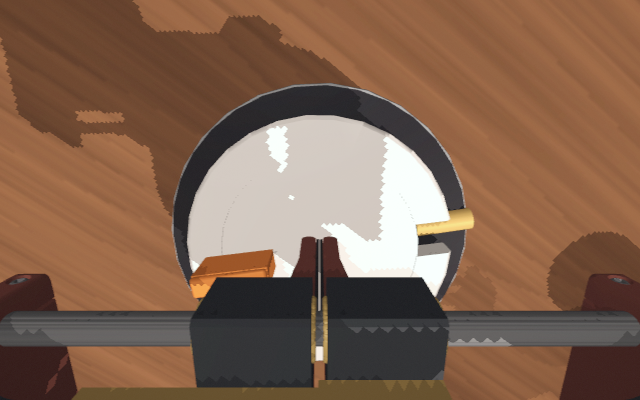

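>>> carry_out(
  moves=[
    [255,0,0,0.002,0,0,0],
  ],
)

```text
time_s: 12.0
tcp_pos: [0.5155, 0.0775, 0.065]
tcp_rot: [[-0.806, -0.592, 0.001], [-0.592, 0.806, -0.0], [-0.0, -0.0, -1.0]]
contact_force: [-0.0, -0.3, 5.0]
gripper_width: 0.0006
```

>>> carry_out(
  moves=[
    [255,0,0,0.002,0,0,0],
  ],
)

```text
time_s: 12.1
tcp_pos: [0.5155, 0.0775, 0.0629]
tcp_rot: [[-0.806, -0.592, 0.001], [-0.592, 0.806, -0.0], [-0.0, -0.0, -1.0]]
contact_force: [-0.3, 0.1, 5.5]
gripper_width: 0.0005
```

>>> carry_out(
  moves=[
    [255,0,0,0.001,0,0,0],
  ],
)

```text
time_s: 12.2
tcp_pos: [0.5155, 0.0775, 0.0618]
tcp_rot: [[-0.806, -0.592, 0.001], [-0.592, 0.806, -0.0], [-0.0, -0.0, -1.0]]
contact_force: [-0.8, 0.4, 4.7]
gripper_width: 0.0002
```

```bash
python3 look.py l13
```

```text
[0.5155 0.0775 0.0618] 126.32 12.2 [-0.81  0.39  4.67] [0.03 0.03 0.01]
```

View pics/l13.png

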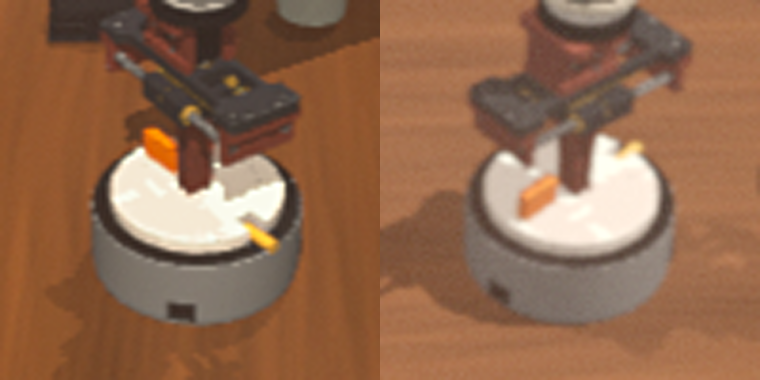

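View pics/l13w.png

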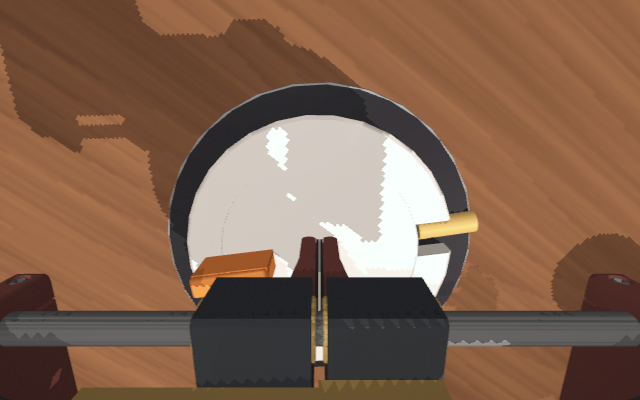

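>>> carry_out(
  moves=[
    [255,0,0,0.002,0,0,0],
  ],
)

```text
time_s: 12.45
tcp_pos: [0.5157, 0.0775, 0.0612]
tcp_rot: [[-0.806, -0.592, 0.001], [-0.592, 0.806, -0.0], [-0.001, -0.001, -1.0]]
contact_force: [-8.0, 0.4, 41.9]
gripper_width: 0.0001
```

>>> carry_out(
  moves=[
    [255,0,0,0.001,0,0,0],
  ],
)

```text
time_s: 12.55
tcp_pos: [0.5157, 0.0775, 0.0612]
tcp_rot: [[-0.806, -0.592, 0.001], [-0.592, 0.806, -0.0], [-0.001, -0.001, -1.0]]
contact_force: [-9.5, 0.4, 42.6]
gripper_width: 0.0009
```

>>> carry_out(
  moves=[
    [255,0,0,0.001,0,0,0],
  ],
)

```text
time_s: 12.65
tcp_pos: [0.5158, 0.0775, 0.0611]
tcp_rot: [[-0.806, -0.592, 0.002], [-0.592, 0.806, -0.0], [-0.001, -0.001, -1.0]]
contact_force: [-11.5, 0.4, 51.6]
gripper_width: 0.0005
```

>>> carry_out(
  moves=[
    [255,0,0,-0.004,0,0,0],
    [255,0,0,-0.01,0,0,0],
    [255,0,0,-0.03,0,0,0],
    [255,0,0,-0.04,0,0,0],
    [255,0,0,-0.04,0,0,0],
    [255,-0.03,0,-0.03,0,0,0],
    [255,-0.04,0,0,0,0,0],
    [255,0,0,0,0,0,0],
    [255,0,0,0,0,0,0],
  ],
)

```text
time_s: 13.55
tcp_pos: [0.571, 0.1191, 0.2109]
tcp_rot: [[-0.805, -0.593, -0.002], [-0.593, 0.805, -0.001], [0.002, 0.001, -1.0]]
contact_force: [-0.8, -0.5, -0.4]
gripper_width: 0.0004
```

```bash
python3 look.py l14; python3 - <<'E'
from fit import *
for n,b in(("side",(290,190,360,250)),("scene",(315,160,385,220))):
    im=np.ascontiguousarray(r.snapshot(n)[:,:,::-1]);cv2.imwrite(f"pics/{n}_end.png",im)
    x0,y0,x1,y1=b;cv2.imwrite(f"pics/{n}_endz.png",cv2.resize(im[y0:y1,x0:x1],None,fx=8,fy=8,interpolation=cv2.INTER_CUBIC))
E
```

```text
[0.571  0.1191 0.2109] 126.38 13.55 [-0.8  -0.52 -0.36] [ 0.07  0.01 -0.01]
```

View pics/l14w.png

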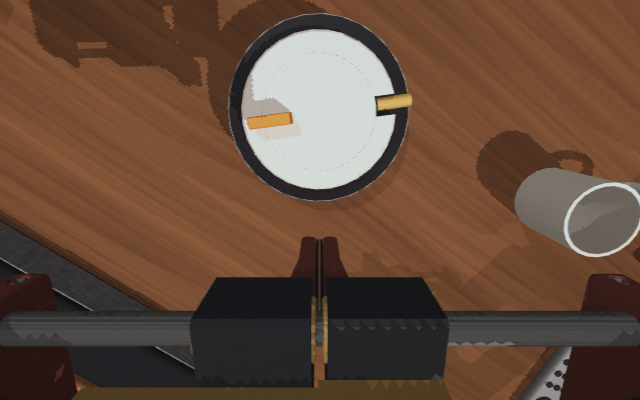

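View pics/side_endz.png

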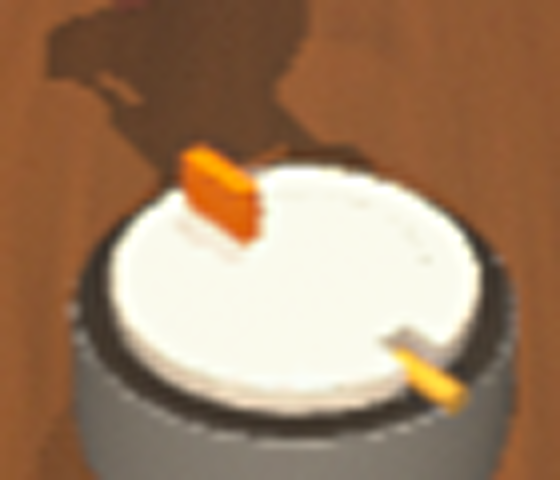

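View pics/scene_end.png

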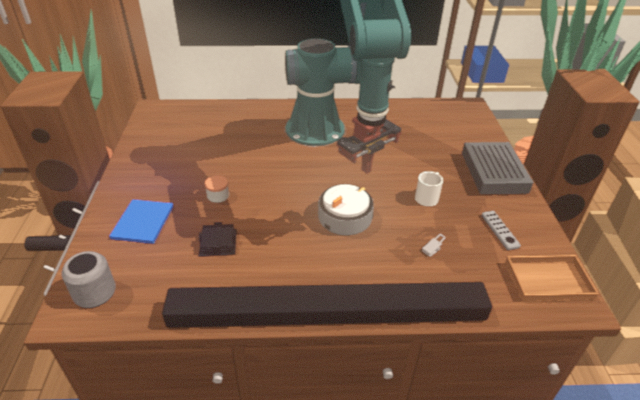

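```bash
python3 - <<'E'
from fit import *
d=r.calibration("side");c=r.calibration("scene")
for n,cc in(("side",d),("scene",c)):
    a=cv2.imread(f"pics/{n}0.png").astype(float);b=cv2.imread(f"pics/{n}_end.png").astype(float)
    print(n,"expected px shift",proj(cc,[.514,.077,.076])-proj(cc,[.514,.077,.084]))
    col={"side":[315,320,325],"scene":[336,340,344]}[n]
    for u in col:
        R=slice(205,262)
        for nm,im in(("0",a),("end",b)):
            g=im[R,u,0]; # blue: lid bright
            idx=np.where(g>150)[0]
            i=idx[-1];sub=205+i+(g[i]-150)/(g[i]-g[i+1]);print(u,nm,round(sub,2),end=" ")
        print()
im=cv2.imread("pics/l14w.png")[80:130,360:425]
cv2.imwrite("pics/l14z.png",cv2.resize(im,None,fx=10,fy=10,interpolation=cv2.INTER_CUBIC))
E
```

```text
side expected px shift [[-0.04295576  2.10219707]]
315 0 237.06 315 end 238.49 
320 0 238.3 320 end 240.3 
325 0 238.92 325 end 240.93 
scene expected px shift [[-0.1465266   1.98787884]]
336 0 211.71 336 end 214.0 
340 0 212.91 340 end 214.9 
344 0 213.36 344 end 215.83
```

View pics/l14z.png

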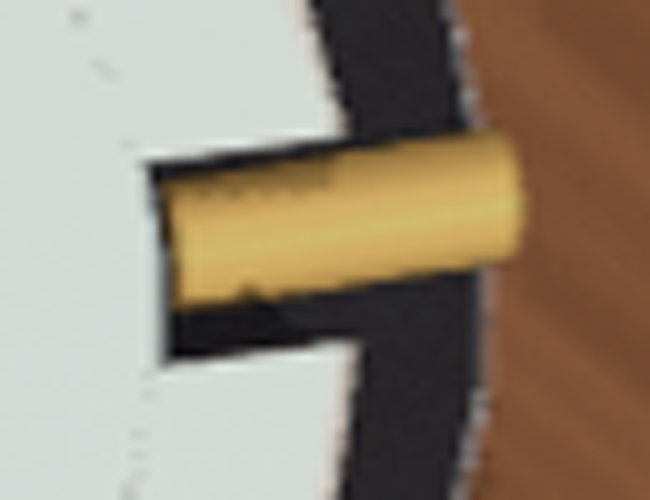

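The shift is about 2.0 px against 2.0 to 2.1 px expected for 8 mm, so the lid is home. The pin lies inside the notch, within about 1–2 mm of its middle. The arm is clear, so I'm handing in.

```bash
python3 - <<'E'
from cell import r
print(r.job_done())
E
```

```text
the job is handed in; nothing more can be done
None
```

I pushed the fin round about 128° with the closed fingertips on one flank until the notch stood over the pin, then pressed the lid home at its centre. I then withdrew the arm and handed the job in at about 14 s; it gave no verdict.

**Last checks**
- **Notch over pin:** the wrist picture shows the pin inside the notch, about 1–2 mm off its middle.
- **Lid home:** the lid edge dropped about 2 px in both fixed views (1.4–2.5 px), against 2.0–2.1 px expected for the full 8 mm. While pressing, the force stayed near 5 N, then jumped to 42–52 N at the hard stop.
- **Other things:** they look undisturbed in the last scene picture; I judged this by eye and did not measure it. At the end the arm stood clear, with no real contact force.

**What disagreed or could count against the run**
- **Fingertip length:** the fingertips ended about 8–17 mm behind the TCP, not 17 mm ahead of it as stated. My first approach passed over the fin without touching it, so I worked lower using the pictures and the measured force.
- **Force at the stop:** the last three press steps reached about 52 N at the wrist. That is below the 120 N limit and came through the fingertips as far as I could see. I did not check separately that the gripper's body, limited to 40 N, touched nothing.

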